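Close a clockmaker's pin jig: plate on, cover over the hidden pin, press and hold

TASK

Lay the brass clock plate from its wooden rest flat on the jig's bed with its centre hole over the locating pin, squarely along the jig, and let go of it. Then take the aluminium cover by its grip bar, slide it about over the now hidden pin until its blind bore drops on and it lies on the plate, square with the plate and the jig, and press it down until the sprung bed is at its stop. Finish like that, still holding the cover down with the gripper, and leave the other things on the bench alone.

Things in the scene. Friction and masses are not known exactly. Their poses are not given: they have to be found in the camera images.
- jig: Fixed jig. Dark steel base 160 x 110 x 20 mm, origin at the centre of its underside on the bench, x along its long side, z up. Above its centre stands a grey bed block 92 mm (along x) x 44 mm (along y), whose top is 60 mm above the bench when not pressed and which is 32 mm deep. The round steel pin, 12 mm in diameter with a chamfered tip, is fixed in the base and passes up through the bed's centre; the bed slides down around it.
- pin_tip (a point): Centre of the pin's tip, on the jig's vertical axis, 74 mm above the bench: 14 mm above the free bed, 8 mm above a plate lying on it.
- bed_top (a point): Centre of the bed's top face (at the pin's axis); 60 mm above the bench when free, 54 mm at the stop; moves with the bed.
- bed (a joint): How far the sprung bed is pressed down, in m: 0 free, 0.006 at its stop. The spring carries the plate and the cover without sinking; on top of their weight it takes a push of about 5 N to start it and about 10 N to reach the stop.
- plate: Flat brass clock plate 100 (x) x 60 (y) x 6 mm, 0.3 kg, loose, with a 16 mm round through hole at its centre; origin at the centre of its underside, z up. Lies at first on the wooden rest, its underside 32 mm above the bench, and overhangs the rest by about 10 mm (never under 5) on both long sides (grip it across its 60 mm width).
- cover: Loose aluminium jig cover, a block 100 (x) x 60 (y) x 16 mm, about 0.35 kg (may differ by a quarter), with a blind bore of 13.5 mm diameter, 16 mm deep and chamfered at the mouth, in the centre of its underside. A black grip bar 50 mm (x) x 16 mm (y) rises at its centre from a thin pad (56 x 30 mm, 3 mm high) to 52 mm above the underside. Origin at the centre of the underside (the bore's mouth), z up. Stands at first right way up on the bench.
- grip_bar (a point): A good point to grip the cover: middle of the grip bar, 36 mm above the cover's underside and 16 mm below the bar's top; close across the 16 mm width (the cover's y).
- rest: Fixed wooden block 70 (x) x 40 (y) x 32 mm on which the plate lies at first; origin at the centre of its underside.
- pot: Bystander: steel cup 52 mm across, 55 mm high, origin at the centre of its underside.
- driver: Bystander: screwdriver 130 mm long lying on the bench.
- blower: Bystander: rubber dust blower, a blue bulb 54 mm across and 70 mm high with its nozzle up, origin at the centre of its underside.
There are look-alikes about, which are no part of the job. Of the things like the cover, leave any that is green or turquoise; of the rest the smaller one is meant.

How it is judged:
By the outcome, as a careful person would: the job done as asked, in the order asked, and still so for the second after the job is handed in, while the arm keeps its last pose, push and grip.
It also fails if it takes over 54 s, if anything falls off the work surface, if the arm or the gripper's body presses on something with over 40 N, if the wrist force passes 120 N, or if a joint passes its speed limit or range.

ROBOT

A 6-joint arm with a two-finger parallel gripper is mounted at the origin on the work surface. World frame = base frame: x ahead of the robot, y to its left, z up, the work surface at z = 0. Lengths are in m, angles in degrees, forces in N, time in s.
With the tool pointing down it reaches from about 0.325 to 0.85 m from the base axis. Payload 15.5 kg.
Tool frame: the origin (TCP) lies between the finger pads; the fingertips stand 17 mm ahead of it and the grasp point (between the pads) lies 2 mm behind it; z points along the fingers, y is the line along which they close (so a half turn about z gives the same grasp; the last joint's range is limited). The gripper opens to 91 mm and grips with 3 to 60 N. Pads are 32 mm wide; open, the fingers measure 118 mm over their backs; the gripper's body (76 mm by 178 mm) begins 60 mm behind the grasp point.
Start: joints at [-73.94, 28.281, 77.091, -0, 74.628, -5.472], TCP at [0.229, -0.581, 0.231] pointing down, gripper open.
Joint ranges: [-166.48, 166.48], [-47.26, 123.95], [12.59, 153.08], [-70.14, 250.14], [6.76, 159.57], [-176.63, 176.63]. Speed limits (degrees/s): [108.29, 108.29, 147.25, 172.46, 172.46, 172.46].

INTERFACE

Orientations are given as [roll, pitch, yaw] about the fixed x, y, z axes, in that order (R = Rz(yaw) Ry(pitch) Rx(roll)).
In Python, from workcell import bot, vision, nets gives the robot as it stands.
- The arm moves only by the shell command python3 -m inch 'ROWS'. ROWS is JSON, a list of rows, each an object of numbers: "tx", "ty", "tz": the shift along the tool's x, y, z in mm; "roll": the turn about the tool's z in rad; "fingers": the opening, from 0 (shut) to 1 (fully open). A call has 1 to 10 rows; each row is the pose to reach, as a shift and turn from the pose commanded when the call began, along the tool's axes at that moment; what a row does not reach only later rows make up. A row lasts 1/8 s, in which the tool goes at most 62.5 mm and 10.7 degrees, less where a joint would pass 70% of its speed; a pose out of reach is approached as far as the arm can. A call with a gripper value outside its range is refused whole. The fingers move at their own pace and stop on an object; the grip force is fixed at half the most. Time passes only in rows, so rows that repeat a pose let the fingers close. It gives the time, the measured TCP pose, the force, the opening and the grip force at its end, in the units of the state.
- bot.get_obs(): the state, without advancing time (a new reading comes with each control period).
- vision.read_camera(name): name is "scene" or "side" or "wrist"; returns a dict with "color" (384x512x3 uint8, red, green, blue), "range_z" (384x512 float32, m along the optical axis (not along the pixel's ray), 0 where there is no reading), "intrinsics" (3x3 intrinsics, pixels), "k1" (the pictures are not rectified: a ray, as slopes to the right and down, at radius r is drawn at 1 + k1 r^2 times it, then the intrinsics apply), "extrinsics" (4x4, takes a point from camera to world coordinates). Camera axes: x right, y down, z forward; pixel columns grow to the right and rows downward; lengths in m; the calibration is good to about 2 mm. A picture is of the moment at which its call begins.
- bot.close_job(): hands the job in; it is judged then, once.
Trained networks look in a picture, given as the dict that the camera call returned (one of the last four; its "shot" number tells which), for a name from the list of things; names that differ only in an ending like _2 or _b are one class to them, and where a whole thing is asked for, a point or a joint stands for the part that bears it (a point fixed in the world has none). Each returns a list of dicts, best first, with "p" (0 to 1); they miss things now and then, are a little off and sometimes report something else, mostly with a low value. They report only what shows in the picture. A call takes as long as a camera call. They do not tell look-alikes from the thing itself.
- nets.recognise(picture, target): "at" ([row, column] in pixels, amid what is visible of it).
- nets.cut_out(picture, target): "region" (384x512 bool, what is visible of it) and "at" ([row, column] in pixels, amid what is visible of it).
- nets.landmark_of(picture, target): "at" ([row, column] in pixels: a listed point, or the origin of a listed thing).
The state is a dict: "t": time; "joints": joint angles; "dq": joint speeds; "tau": joint torques, N m; "tcp_pos": TCP position; "tcp_rot": TCP orientation; "contact_force": force on the tool from outside, world axes, zero at the start; "moment": the same for the moment, N m; "grip_width": opening from 0.0 (shut) to 1.0 (fully open); "gripper_force": force on a finger pad.
Only numpy, scipy, OpenCV 4.12 (cv2) and the standard library are available. Lean on these libraries where they do the work, as an engineer would, in place of code of your own. Each camera call takes 0.05 s, during which the arm holds its last target. There are 200 camera calls.

## Working session

There is one attempt and no reset: what is moved stays moved. The work goes in short steps, Python scripts to look and compute and a shell command to move; the robot and the scene stay as the last step left them, time stands still between calls to the robot, and variables do not carry over. Pictures are saved under pics/ and viewed, at most 10 in all, crops included, and the job is handed in when it is done.

```bash
mkdir -p pics; cat > h.py <<'E'
import numpy as np, cv2
from workcell import bot, vision, nets
def cloud(p):
    K=p["intrinsics"];h,w=p["range_z"].shape
    v,u=np.mgrid[:h,:w].astype(float)
    a=ray(p,v,u); z=p["range_z"]
    P=np.stack([a[0]*z,a[1]*z,z],-1)@np.array(p["extrinsics"])[:3,:3].T+np.array(p["extrinsics"])[:3,3]
    P[z==0]=np.nan
    return P
def ray(p,v,u):
    K=np.array(p["intrinsics"]);x0=(np.asarray(u,float)-K[0,2])/K[0,0];y0=(np.asarray(v,float)-K[1,2])/K[1,1]
    x,y=x0,y0
    for _ in range(10):
        f=1+p["k1"]*(x*x+y*y);x,y=x0/f,y0/f
    return x,y
def at_z(p,v,u,z):
    x,y=ray(p,v,u);E=np.array(p["extrinsics"]);d=E[:3,:3]@np.array([x,y,np.ones_like(x)]).reshape(3,-1);o=E[:3,3:]
    return (o+d*(z-o[2])/d[2]).T.squeeze()
def rect(xy):
    xy=np.asarray(xy,np.float32);(c,s,a)=cv2.minAreaRect(xy)
    if s[0]<s[1]: s=s[::-1];a+=90
    return np.round(c,4),np.round(s,4),round((a+90)%180-90,2)
def proj(p,P):
    E=np.array(p["extrinsics"]);K=np.array(p["intrinsics"]);q=(np.asarray(P)-E[:3,3])@E[:3,:3];x=q[...,0]/q[...,2];y=q[...,1]/q[...,2];f=1+p["k1"]*(x*x+y*y)
    return K[0,0]*x*f+K[0,2],K[1,1]*y*f+K[1,2]
def save(p,n): cv2.imwrite(f"pics/{n}.png",p["color"][:,:,::-1])
E
python3 - <<'E'
from h import *
ims=[]
for c in("scene","side"):
    p=vision.read_camera(c);ims.append(p["color"][:,:,::-1]);P=cloud(p)
    print(c,np.round(np.array(p["extrinsics"])[:3,3],3))
    for t in("jig","plate","cover","rest","pot","driver","blower"):
        for r in nets.cut_out(p,t)[:4]:
            Q=P[r["region"]];Q=Q[~np.isnan(Q[:,0])]
            if r["p"]<.2 or len(Q)<20: continue
            zt=np.percentile(Q[:,2],97);T=Q[abs(Q[:,2]-zt)<.004]
            print(t,round(r["p"],2),np.round(r["at"]),len(Q),"ztop",round(zt,4),*rect(T[:,:2]),p["color"][r["region"]].mean(0).round())
for i,im in enumerate(ims): cv2.imwrite(f"pics/a{i}.png",im)
E
```

```text
scene [ 1.098 -0.064  0.785]
jig 0.89 [205. 251.] 2247 ztop 0.0616 [0.5031 0.0642] [0.0936 0.0441] -28.33 [102. 103. 100.]
plate 0.81 [219.  92.] 799 ztop 0.0407 [ 0.4722 -0.3306] [0.1029 0.0606] 29.86 [189. 143.  65.]
cover 0.98 [189. 326.] 727 ztop 0.0526 [0.4972 0.2732] [0.0499 0.018 ] 12.15 [158. 155. 150.]
cover 0.78 [222. 393.] 1628 ztop 0.0711 [0.6402 0.3997] [0.0683 0.02  ] -22.78 [ 54. 136.  64.]
cover 0.75 [144. 307.] 579 ztop 0.0523 [0.3045 0.2897] [0.0478 0.0162] 41.02 [ 42. 131. 127.]
cover 0.72 [166. 375.] 1556 ztop 0.0741 [0.4521 0.4356] [0.0702 0.0249] 45.18 [145. 138. 133.]
rest 0.39 [232. 103.] 73 ztop 0.0342 [ 0.4915 -0.3205] [0.0601 0.0132] 31.62 [139. 101.  61.]
pot 0.82 [228. 344.] 460 ztop 0.0558 [0.652  0.2556] [0.0497 0.0485] 41.36 [123. 118. 118.]
driver 0.88 [296. 135.] 371 ztop 0.0267 [ 0.6982 -0.2481] [0.0648 0.0171] 2.24 [208.  67.  55.]
blower 0.9 [303. 211.] 486 ztop 0.0654 [ 0.7523 -0.0819] [0.0079 0.0054] -47.34 [ 61.  97. 168.]
side [0.157 0.819 0.633]
jig 0.72 [218. 254.] 1820 ztop 0.0599 [0.4992 0.0668] [0.0902 0.0462] -26.73 [77. 76. 76.]
plate 0
[... 241 characters left out ...]
0.0702 0.0247] 41.83 [145. 138. 136.]
cover 0.79 [300. 298.] 1517 ztop 0.0517 [0.3014 0.291 ] [0.0501 0.0174] 44.06 [ 39. 131. 127.]
cover 0.63 [266. 222.] 1187 ztop 0.0516 [0.4936 0.2737] [0.0498 0.0182] 14.17 [151. 144. 142.]
cover 0.61 [290. 132.] 2407 ztop 0.071 [0.6384 0.4015] [0.0687 0.0219] -20.05 [ 40. 112.  51.]
rest 0.55 [160. 308.] 123 ztop 0.0242 [ 0.4619 -0.3097] [0.0544 0.0074] 22.99 [132.  83.  49.]
pot 0.92 [237. 167.] 526 ztop 0.0547 [0.6486 0.2567] [0.0502 0.0499] 7.6 [127. 118. 121.]
blower 0.53 [171. 202.] 249 ztop 0.0562 [ 0.7456 -0.0805] [0.0075 0.0055] -29.49 [ 37.  67. 133.]
blower 0.51 [152. 240.] 107 ztop 0.0242 [ 0.6902 -0.2429] [0.0607 0.0162] 2.1 [191.  49.  43.]
```

View pics/a0.png

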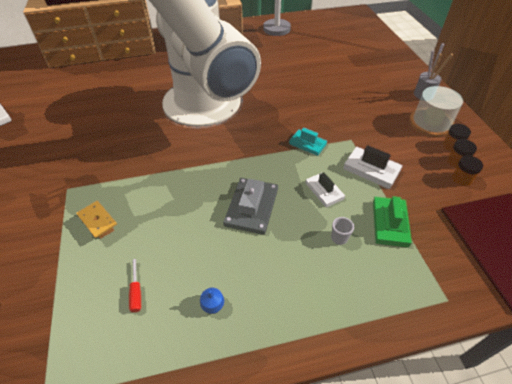

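View pics/a1.png

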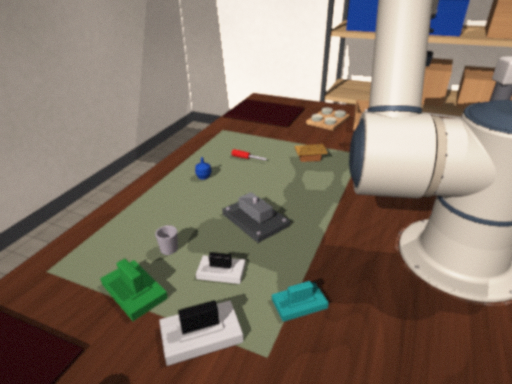

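The scene picture shows the plate at (219,92) on its rest and the jig at (205,251). The small white cover, the one meant, is at (189,326). The large white one at (166,372), the turquoise and the green ones are look-alikes. The side picture agrees with this. Next I'll write a helper that computes moves.

```bash
cat >> h.py <<'E'
def rpy(R):
    from scipy.spatial.transform import Rotation as S
    return S.from_euler("xyz",R,degrees=True).as_matrix()
def go(xyz,ax):
    """shift (mm, tool axes) and roll (rad) to bring TCP to xyz with tool y along heading ax (deg, mod 180)"""
    o=bot.get_obs();R=rpy(o["tcp_rot"]);d=R.T@(np.array(xyz)-o["tcp_pos"])*1000
    cur=np.degrees(np.arctan2(R[1,1],R[0,1]));dy=(ax-cur+90)%180-90
    print("t",round(o["t"],2),"tcp",np.round(o["tcp_pos"],4),np.round(o["tcp_rot"],2),"j6",np.round(o["joints"][5],1),"heading",round(cur,2))
    print("tx,ty,tz",d.round(1),"roll",round(float(np.radians(-dy)),4),"F",np.round(o["contact_force"],1),"grip",o["grip_width"],o["gripper_force"])
E
python3 -c "
from h import *
go([.4705,-.330,.16],120)"
```

```text
t 0.8 tcp [ 0.2294 -0.5814  0.2309] [180.     0.    21.53] j6 -5.5 heading -68.47
tx,ty,tz [ 316.6 -145.4   70.9] roll -0.1478 F [ 0.7 -0.3  0.5] grip 0.9967366421294849 0.0
```

```bash
python3 -m inch '[{"tx":60,"ty":-28,"tz":10,"roll":-0.05,"fingers":1},{"tx":120,"ty":-55,"tz":25,"roll":-0.15},{"tx":180,"ty":-83,"tz":40,"roll":-0.15},{"tx":240,"ty":-110,"tz":55,"roll":-0.15},{"tx":300,"ty":-138,"tz":68,"roll":-0.15},{"tx":316.6,"ty":-145.4,"tz":71,"roll":-0.148},{"tx":316.6,"ty":-145.4,"tz":71,"roll":-0.148},{"tx":316.6,"ty":-145.4,"tz":71,"roll":-0.148}]'
python3 - <<'E'
from h import *
p=vision.read_camera("wrist");save(p,"w1");P=cloud(p)
r=nets.cut_out(p,"plate")[0];Q=P[r["region"]];Q=Q[~np.isnan(Q[:,0])]
print(r["p"],np.percentile(Q[:,2],[5,50,95]));m=np.median(Q[:,2]);T=Q[abs(Q[:,2]-m)<.004]
print(rect(T[:,:2]))
# outline at known height
vv,uu=np.nonzero(r["region"]);print(rect(at_z(p,vv,uu,.038)))
go([.4705,-.330,.036],120)
E
```

```text
schema error: expected keys tx, ty, tz, roll, fingers
Traceback (most recent call last):
IndexError: list index out of range
```

View pics/w1.png

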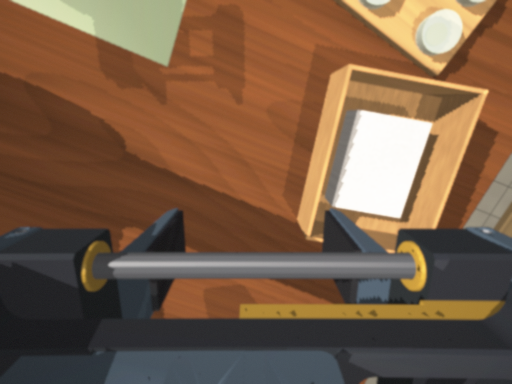

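The wrist picture (taken before any move, since the rows were refused) shows bench and fingers, with the fingers at rows 210–300. Every row needs all the keys.

```bash
python3 -m inch '[{"tx":60,"ty":-28,"tz":10,"roll":-0.05,"fingers":1},{"tx":120,"ty":-55,"tz":20,"roll":-0.15,"fingers":1},{"tx":180,"ty":-83,"tz":30,"roll":-0.15,"fingers":1},{"tx":240,"ty":-110,"tz":40,"roll":-0.15,"fingers":1},{"tx":270,"ty":-138,"tz":40,"roll":-0.15,"fingers":1},{"tx":270,"ty":-145.4,"tz":40,"roll":-0.148,"fingers":1},{"tx":270,"ty":-145.4,"tz":40,"roll":-0.148,"fingers":1},{"tx":270,"ty":-145.4,"tz":40,"roll":-0.148,"fingers":1}]'
cat > pl.py <<'E'
from h import *
import sys
def measure(p,name,z,near=None):
    P=cloud(p)
    for r in nets.cut_out(p,name)[:3]:
        Q=P[r["region"]];Q=Q[~np.isnan(Q[:,0])]
        if len(Q)<50: continue
        m=np.median(Q[:,2]);T=Q[abs(Q[:,2]-z)<.004]
        vv,uu=np.nonzero(r["region"]&(abs(P[...,2]-z)<.004))
        if len(T)<50: continue
        print(name,round(r["p"],2),np.round(r["at"]),"zmed",round(m,4),"depth",*rect(T[:,:2]),"flat",*rect(at_z(p,vv,uu,z)))
E
python3 - <<'E'
from pl import *
p=vision.read_camera("wrist");save(p,"w2")
E=np.array(p["extrinsics"]);o=bot.get_obs();print("cam in tool",rpy(o["tcp_rot"]).T@(E[:3,3]-o["tcp_pos"]),"tcp px",proj(p,o["tcp_pos"]))
measure(p,"plate",.038);print([(x["p"],x["at"],at_z(p,*x["at"],.032)) for x in nets.landmark_of(p,"plate")[:1]])
go([.4705,-.330,.036],120)
E
```

```text
t: 1.9
tcp_pos: [0.4268, -0.3482, 0.1911]
tcp_rot: [180.0, 0.0, 29.9]
contact_force: [-1.8, -0.3, -0.2]
grip_width: 1.002
gripper_force: 0.0
cam in tool [ 0.0736348   0.00030751 -0.15320944] tcp px (np.float64(252.7982223619332), np.float64(243.41537502018534))Traceback (most recent call last):
  File "<stdin>", line 4, in <module>
  File "pl.py", line 11, in measure
    print(name,round(r["p"],2),np.round(r["at"]),"zmed",round(m,4),"depth",*rect(T[:,:2]),"flat",*rect(at_z(p,vv,uu,z)))
                                                                                                  ~~~~^^^^^^^^^^^^^^^^^
  File "h.py", line 20, in rect
    xy=np.asarray(xy,np.float32);(c,s,a)=cv2.minAreaRect(xy)
                                         ~~~~~~~~~~~~~~~^^^^
cv2.error: OpenCV(4.12.0) /io/opencv/modules/imgproc/src/convhull.cpp:143: error: (-215:Assertion failed) total >= 0 && (depth == CV_32F || depth == CV_32S) in function 'convexHull'
```

View pics/w2.png

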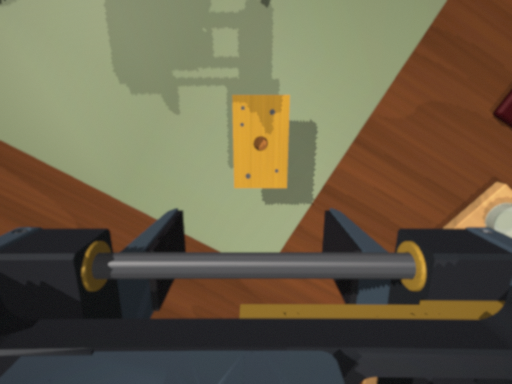

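The wrist picture shows the plate at (143,260), fully visible and nearly aligned.

```bash
sed -i 's/xy=np.asarray(xy,np.float32)/xy=np.array(xy,np.float32,order="C")/' h.py
python3 - <<'E'
from pl import *
p=vision.read_camera("wrist")
measure(p,"plate",.038);print([(x["p"],x["at"],at_z(p,*x["at"],.032)) for x in nets.landmark_of(p,"plate")[:1]])
print("hole?",at_z(p,143.5,260.5,.038))
go([.4705,-.330,.036],120)
E
```

```text
Traceback (most recent call last):
  File "pl.py", line 11, in measure
    print(name,round(r["p"],2),np.round(r["at"]),"zmed",round(m,4),"depth",*rect(T[:,:2]),"flat",*rect(at_z(p,vv,uu,z)))
                                                                                                  ~~~~^^^^^^^^^^^^^^^^^
  File "h.py", line 20, in rect
    xy=np.array(xy,np.float32,order="C");(c,s,a)=cv2.minAreaRect(xy)
                                                 ~~~~~~~~~~~~~~~^^^^
cv2.error: OpenCV(4.12.0) /io/opencv/modules/imgproc/src/convhull.cpp:143: error: (-215:Assertion failed) total >= 0 && (depth == CV_32F || depth == CV_32S) in function 'convexHull'
```

```bash
sed -i 's/order="C")/order="C")[:,:2].copy()/' h.py
python3 - <<'E'
from pl import *
p=vision.read_camera("wrist")
measure(p,"plate",.038);print([(x["p"],x["at"],at_z(p,*x["at"],.032)) for x in nets.landmark_of(p,"plate")[:1]])
print("hole?",at_z(p,143.5,260.5,.038))
go([.4705,-.330,.036],120)
E
```

```text
plate 0.74 [137. 262.] zmed 0.0374 depth [ 0.4702 -0.3326] [0.0988 0.0598] 29.96 flat [ 0.4703 -0.3325] [0.0983 0.0596] 29.93
[(0.62, [144.3, 261.9], array([ 0.4693655 , -0.33476181,  0.032     ]))]
hole? [ 0.46975979 -0.33256157  0.038     ]
t 2.25 tcp [ 0.427  -0.3474  0.1909] [-180.      0.     29.98] j6 14.7 heading -60.02
tx,ty,tz [ 46.4   6.7 154.9] roll -0.0004 F [-0.4 -0.  -0.9] grip 1.001960089679434 0.0
```

```bash
python3 -m inch '[{"tx":44.8,"ty":8.8,"tz":45,"roll":0,"fingers":1},{"tx":44.8,"ty":8.8,"tz":100,"roll":0,"fingers":1},{"tx":44.8,"ty":8.8,"tz":145,"roll":0,"fingers":1},{"tx":44.8,"ty":8.8,"tz":155,"roll":0,"fingers":1},{"tx":44.8,"ty":8.8,"tz":155,"roll":0,"fingers":1},{"tx":44.8,"ty":8.8,"tz":155,"roll":0,"fingers":0.5},{"tx":44.8,"ty":8.8,"tz":155,"roll":0,"fingers":0.5},{"tx":44.8,"ty":8.8,"tz":155,"roll":0,"fingers":0.5},{"tx":44.8,"ty":8.8,"tz":155,"roll":0,"fingers":0.5},{"tx":44.8,"ty":8.8,"tz":155,"roll":0,"fingers":0.5}]'
python3 -c "
from h import *
go([.4702,-.3326,.036],120)"
```

```text
t: 3.5
tcp_pos: [0.4706, -0.3324, 0.0365]
tcp_rot: [180.0, -0.0, 30.0]
contact_force: [-0.9, 0.2, 8.7]
grip_width: 0.653
gripper_force: 30.0
t 3.5 tcp [ 0.4706 -0.3324  0.0365] [ 1.7996e+02 -1.0000e-02  3.0010e+01] j6 18.8 heading -59.99
tx,ty,tz [-0.4 -0.   0.5] roll 0.0002 F [-0.9  0.2  8.7] grip 0.6525120376177852 30.000635012984276
```

```bash
python3 -m inch '[{"tx":0,"ty":0,"tz":-20,"roll":0,"fingers":0.5},{"tx":0,"ty":0,"tz":-70,"roll":0,"fingers":0.5},{"tx":18,"ty":-45,"tz":-110,"roll":0.1,"fingers":0.5},{"tx":40,"ty":-100,"tz":-134,"roll":0.25,"fingers":0.5},{"tx":62,"ty":-155,"tz":-134,"roll":0.4,"fingers":0.5},{"tx":84,"ty":-210,"tz":-134,"roll":0.55,"fingers":0.5},{"tx":106,"ty":-265,"tz":-134,"roll":0.7,"fingers":0.5},{"tx":127,"ty":-320,"tz":-134,"roll":0.85,"fingers":0.5},{"tx":148,"ty":-375,"tz":-134,"roll":1.0,"fingers":0.5},{"tx":166,"ty":-422,"tz":-134,"roll":1.0,"fingers":0.5}]'
python3 -m inch '[{"tx":0,"ty":0,"tz":0,"roll":0,"fingers":0.5},{"tx":0,"ty":0,"tz":0,"roll":0,"fingers":0.5},{"tx":0,"ty":0,"tz":0,"roll":0,"fingers":0.5}]'
python3 - <<'E'
from pl import *
p=vision.read_camera("wrist");save(p,"w3")
measure(p,"jig",.06);measure(p,"jig",.02)
for n,z in(("pin_tip",.074),("bed_top",.06)): print(n,[(x["p"],x["at"],at_z(p,*x["at"],z)) for x in nets.landmark_of(p,n)[:1]])
go([.5015,.0655,.09],62.5)
E
```

```text
t: 4.75
tcp_pos: [0.4027, 0.1177, 0.1701]
tcp_rot: [-180.0, -0.0, -27.5]
contact_force: [1.2, 0.3, -3.6]
grip_width: 0.654
gripper_force: 30.0
t: 5.12
tcp_pos: [0.4033, 0.1152, 0.1699]
tcp_rot: [180.0, -0.0, -27.4]
contact_force: [-0.4, 0.0, -3.1]
grip_width: 0.654
gripper_force: 30.0
jig 0.82 [ 76. 253.] zmed 0.02 depth [0.5008 0.0635] [0.0918 0.0441] -27.84 flat [0.5005 0.0636] [0.0911 0.0436] -27.83
jig 0.82 [ 76. 253.] zmed 0.02 depth [0.4966 0.0659] [0.149  0.1104] -27.19 flat [0.4964 0.0659] [0.1482 0.109 ] -27.63
pin_tip [(0.83, [72.7, 251.7], array([0.50007519, 0.06549059, 0.074     ]))]
bed_top [(0.95, [73.7, 253.4], array([0.50043396, 0.06371556, 0.06      ]))]
t 5.38 tcp [0.4032 0.1156 0.1699] [180.     0.   -27.37] j6 125.2 heading -117.37
tx,ty,tz [110.3  -0.7  79.9] roll 0.0024 F [-0.3  0.6 -3.1] grip 0.6568888276346416 29.999966472387314
```

View pics/w3.png

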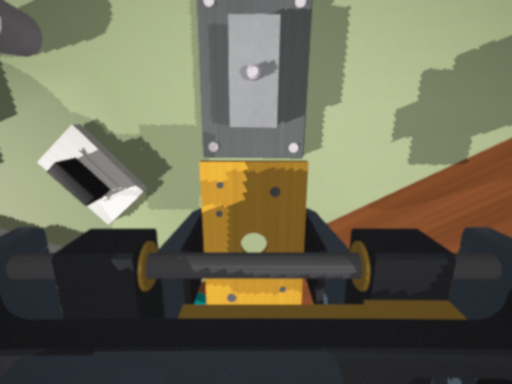

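The wrist picture shows the pin tip at (72,252), and the held plate is square to the jig with its hole at (242,254).

```bash
python3 - <<'E'
from pl import *
p=vision.read_camera("wrist");im=p["color"].astype(int)
o=bot.get_obs();R=rpy(o["tcp_rot"]);T=np.array(o["tcp_pos"])
def tool(P): return ((P-T)@R*1000).round(1)
w=im[52:92,236:270].min(2);m=w>w.max()-45;ys,xs=np.nonzero(m);print("pin",ys.mean()+52,xs.mean()+236,m.sum());pin=at_z(p,ys.mean()+52,xs.mean()+236,.074);print(pin,tool(pin))
h=im[225:262,235:275];m=(h[...,2]>h[...,0]*.62);m=m.astype(np.uint8)
n,l,s,c=cv2.connectedComponentsWithStats(m);i=1+np.argmax(s[1:,4]*(np.hypot(*(c[1:]-[19,17]).T)<8));x,y,ww,hh,a=s[i];print("hole bbox",x+235,y+225,ww,hh,c[i]+[235,225])
for z in(T[2]+.0015,T[2]-.0045): 
  print("hole l,r,top,bottom",[tool(at_z(p,v,u,z))[:2] for v,u in((y+225+hh/2,x+235-.5),(y+225+hh/2,x+234.5+ww),(y+224.5,x+235+ww/2),(y+224.5+hh,x+235+ww/2))])
measure(p,"plate",T[2]+.0015)
r=nets.landmark_of(p,"bed_top")[0]["at"];print("bed",tool(at_z(p,*r,.06)))
r=nets.landmark_of(p,"pin_tip")[0]["at"];print("pin",tool(at_z(p,*r,.074)))
print("bed rect",tool(np.array([.5006,.0636,.06])))
E
```

```text
pin 70.95652173913044 251.98260869565217 115
[0.50107205 0.06503562 0.074     ] [110.2   0.   95.9]
hole bbox 235 233 40 29 [253.91069182 249.26037736]
hole l,r,top,bottom [array([ -1. , -10.2]), array([-1. , 13.7]), array([8.6, 2. ]), array([-10.3,   2.1])]
hole l,r,top,bottom [array([ -4. , -10.6]), array([-4. , 14.2]), array([6. , 2.1]), array([-13.6,   2.1])]
plate 0.9 [216. 253.] zmed 0.1707 depth [0.4068 0.1126] [0.0917 0.0602] -27.25 flat [0.4077 0.112 ] [0.0901 0.0606] -27.38
bed [113.2   3.7 109.9]
pin [110.4  -2.2  95.9]
bed rect [110.5   1.5 109.9]
```

```bash
python3 - <<'E'
import cv2
i=cv2.imread("pics/w3.png");a=cv2.resize(i[40:110,215:295],None,fx=5,fy=5,interpolation=0);b=cv2.resize(i[205:275,215:295],None,fx=5,fy=5,interpolation=0)
cv2.imwrite("pics/c1.png",cv2.hconcat([a,b]))
E
```

```text
(no output)
```

View pics/c1.png

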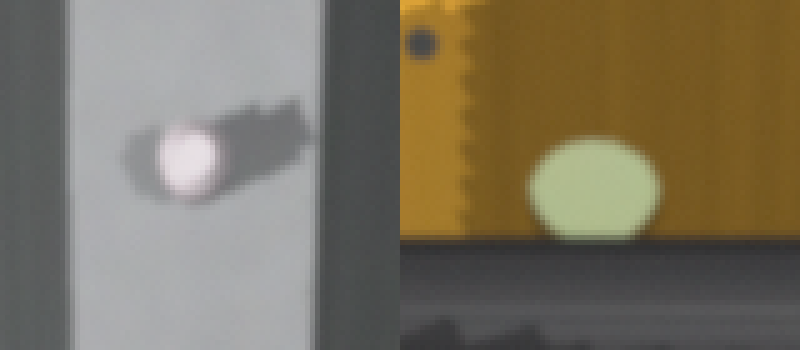

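The crop shows the pin tip at (72,252.8), the bed centred on column 253.6 and the hole centred on column 253.9. Laterally they line up, so I'll move ahead about 110 mm and descend.

```bash
python3 -m inch '[{"tx":40,"ty":-0.2,"tz":10,"roll":0.006,"fingers":0.5},{"tx":85,"ty":-0.2,"tz":30,"roll":0.006,"fingers":0.5},{"tx":109.7,"ty":-0.2,"tz":60,"roll":0.006,"fingers":0.5},{"tx":109.7,"ty":-0.2,"tz":83,"roll":0.006,"fingers":0.5},{"tx":109.7,"ty":-0.2,"tz":85,"roll":0.006,"fingers":0.5},{"tx":109.7,"ty":-0.2,"tz":85,"roll":0.006,"fingers":0.5},{"tx":109.7,"ty":-0.2,"tz":85,"roll":0.006,"fingers":0.5}]'
python3 -m inch '[{"tx":0,"ty":0,"tz":3,"roll":0,"fingers":0.5},{"tx":0,"ty":0,"tz":6,"roll":0,"fingers":0.5},{"tx":0,"ty":0,"tz":9,"roll":0,"fingers":0.5},{"tx":0,"ty":0,"tz":9,"roll":0,"fingers":0.5}]'
```

```text
t: 6.45
tcp_pos: [0.501, 0.0663, 0.0859]
tcp_rot: [-180.0, -0.1, -27.6]
contact_force: [-0.9, 0.6, -2.6]
grip_width: 0.649
gripper_force: 30.0
t: 6.95
tcp_pos: [0.5005, 0.0661, 0.0756]
tcp_rot: [180.0, 0.0, -27.6]
contact_force: [0.2, 1.2, -3.0]
grip_width: 0.658
gripper_force: 30.0
```

No contact at 3 mm below the pin's tip height, so the pin is in the hole.

```bash
python3 -m inch '[{"tx":0,"ty":0,"tz":3,"roll":0,"fingers":0.5},{"tx":0,"ty":0,"tz":6,"roll":0,"fingers":0.5},{"tx":0,"ty":0,"tz":9,"roll":0,"fingers":0.5},{"tx":0,"ty":0,"tz":10.5,"roll":0,"fingers":0.5},{"tx":0,"ty":0,"tz":10.5,"roll":0,"fingers":0.5}]'
```

```text
t: 7.58
tcp_pos: [0.5006, 0.0661, 0.0653]
tcp_rot: [180.0, 0.0, -27.6]
contact_force: [0.7, -0.0, -1.5]
grip_width: 0.65
gripper_force: 30.0
```

```bash
python3 -m inch '[{"tx":0,"ty":0,"tz":1,"roll":0,"fingers":0.5},{"tx":0,"ty":0,"tz":1,"roll":0,"fingers":0.5},{"tx":0,"ty":0,"tz":1,"roll":0,"fingers":1},{"tx":0,"ty":0,"tz":1,"roll":0,"fingers":1},{"tx":0,"ty":0,"tz":1,"roll":0,"fingers":1},{"tx":0,"ty":0,"tz":-10,"roll":0,"fingers":1},{"tx":0,"ty":0,"tz":-60,"roll":0,"fingers":1},{"tx":-45,"ty":0,"tz":-100,"roll":0,"fingers":1},{"tx":-80,"ty":0,"tz":-110,"roll":0,"fingers":1},{"tx":-80,"ty":0,"tz":-110,"roll":0,"fingers":1}]'
python3 -m inch '[{"tx":0,"ty":0,"tz":0,"roll":0,"fingers":1},{"tx":0,"ty":0,"tz":0,"roll":0,"fingers":1}]'
python3 - <<'E'
from pl import *
p=vision.read_camera("wrist");save(p,"w4")
measure(p,"plate",.066);measure(p,"jig",.02);measure(p,"cover",.052)
for n,z in(("pin_tip",.074),("plate",.06)): print(n,[(x["p"],x["at"],at_z(p,*x["at"],z)) for x in nets.landmark_of(p,n)[:1]])
go([.4945,.2735,.16],103.5)
E
```

```text
t: 8.82
tcp_pos: [0.4281, 0.104, 0.177]
tcp_rot: [-180.0, -0.1, -27.5]
contact_force: [1.4, -0.4, -0.4]
grip_width: 1.001
gripper_force: 0.0
t: 9.07
tcp_pos: [0.4304, 0.1029, 0.1752]
tcp_rot: [180.0, 0.0, -27.7]
contact_force: [0.2, -0.5, -0.6]
grip_width: 1.001
gripper_force: 0.0
plate 0.93 [101. 253.] zmed 0.0654 depth [0.5008 0.0648] [0.0995 0.0601] -27.66 flat [0.5007 0.0648] [0.0987 0.0598] -27.62
jig 0.92 [101. 258.] zmed 0.0194 depth [0.5015 0.0632] [0.1593 0.1101] -27.72 flat [0.5011 0.0632] [0.158 0.109] -27.92
cover 0.75 [197.  97.] zmed 0.0158 depth [0.4945 0.2716] [0.0496 0.0171] 13.95 flat [0.4946 0.2696] [0.0494 0.0179] 15.81
pin_tip [(0.94, [113.4, 251.6], array([0.49852576, 0.06778282, 0.074     ]))]
plate [(0.84, [110.6, 255.3], array([0.49928406, 0.06361812, 0.06      ]))]
t 9.38 tcp [0.4299 0.1031 0.1752] [ 1.7999e+02  2.0000e-02 -2.7640e+01] j6 123.4 heading -117.64
tx,ty,tz [ -21.8 -181.    15.2] roll -0.7181 F [ 0.4  0.4 -0.3] grip 1.0008123564447733 0.0
```

View pics/w4.png

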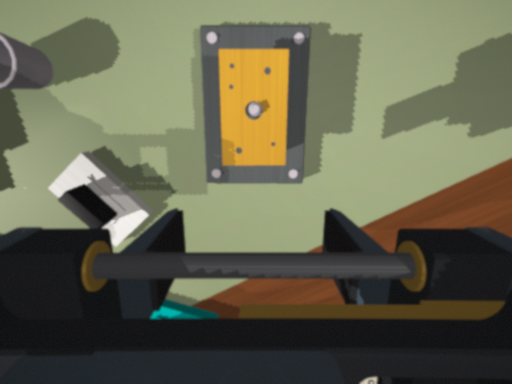

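The plate is seated on the bed with the pin showing through its hole at (110,254), square with the jig. Next I'll look at the cover from close up.

```bash
python3 -m inch '[{"tx":-22,"ty":-40,"tz":5,"roll":-0.15,"fingers":1},{"tx":-44,"ty":-80,"tz":10,"roll":-0.32,"fingers":1},{"tx":-66,"ty":-120,"tz":15,"roll":-0.49,"fingers":1},{"tx":-74,"ty":-133.5,"tz":15,"roll":-0.66,"fingers":1},{"tx":-74,"ty":-133.5,"tz":15,"roll":-0.725,"fingers":1},{"tx":-74,"ty":-133.5,"tz":15,"roll":-0.725,"fingers":1},{"tx":-74,"ty":-133.5,"tz":15,"roll":-0.725,"fingers":1}]'
python3 - <<'E'
from pl import *
p=vision.read_camera("wrist")
measure(p,"cover",.052);measure(p,"cover",.016)
for n,z in(("grip_bar",.036),("cover",.0)): print(n,[(x["p"],x["at"],at_z(p,*x["at"],z)) for x in nets.landmark_of(p,n)[:2]])
go([.4945,.2716,.04],104)
E
```

```text
t: 10.25
tcp_pos: [0.4261, 0.2555, 0.1604]
tcp_rot: [180.0, 0.0, 13.8]
contact_force: [-0.9, -0.9, -0.1]
grip_width: 0.998
gripper_force: 0.0
cover 0.85 [117. 252.] zmed 0.0158 depth [0.4941 0.2724] [0.0486 0.0156] 14.18 flat [0.4941 0.2724] [0.0482 0.0154] 14.2
cover 0.84 [114.  87.] zmed 0.0227 depth [0.4547 0.4259] [0.0726 0.0179] 28.57 flat [0.4548 0.4252] [0.0723 0.0209] 27.88
cover 0.85 [117. 252.] zmed 0.0158 depth [0.4939 0.2722] [0.1    0.0599] 14.54 flat [0.4938 0.2722] [0.0994 0.0596] 14.67
cover 0.84 [114.  87.] zmed 0.0227 depth [0.4506 0.4336] [0.1415 0.084 ] 42.72 flat [0.4506 0.4346] [0.1429 0.0879] 42.89
cover 0.76 [ 10. 149.] zmed 0.0192 depth [0.5664 0.3914] [0.0292 0.0156] -71.22 flat [0.5664 0.3916] [0.0304 0.0153] -75.8
grip_bar [(0.79, [119.5, 254.0], array([0.49489369, 0.27110878, 0.036     ])), (0.79, [287.6, 197.9], array([0.30035115, 0.28887036, 0.036     ]))]
cover [(0.92, [268.7, 206.1], array([3.03787659e-01, 2.86094382e-01, 5.55111512e-17])), (0.84, [123.7, 98.0], array([0.44952444, 0.43422126, 0.        ]))]
t 10.5 tcp [0.4262 0.2556 0.1605] [-180.     -0.     13.87] j6 100.2 heading -76.13
tx,ty,tz [ 70.2   0.9 120.5] roll -0.0024 F [-0.   0.2 -0.6] grip 0.9981567838595226 0.0
```

```bash
python3 -m inch '[{"tx":40,"ty":0.2,"tz":20,"roll":-0.009,"fingers":1},{"tx":69.8,"ty":0.2,"tz":60,"roll":-0.009,"fingers":1},{"tx":69.8,"ty":0.2,"tz":105,"roll":-0.009,"fingers":0.7},{"tx":69.8,"ty":0.2,"tz":120,"roll":-0.009,"fingers":0.5},{"tx":69.8,"ty":0.2,"tz":120,"roll":-0.009,"fingers":0.3},{"tx":69.8,"ty":0.2,"tz":120,"roll":-0.009,"fingers":0},{"tx":69.8,"ty":0.2,"tz":120,"roll":-0.009,"fingers":0},{"tx":69.8,"ty":0.2,"tz":120,"roll":-0.009,"fingers":0},{"tx":69.8,"ty":0.2,"tz":120,"roll":-0.009,"fingers":0},{"tx":69.8,"ty":0.2,"tz":120,"roll":-0.009,"fingers":0}]'
python3 -m inch '[{"tx":0,"ty":0,"tz":0,"roll":0,"fingers":0},{"tx":0,"ty":0,"tz":0,"roll":0,"fingers":0},{"tx":0,"ty":0,"tz":-40,"roll":0,"fingers":0},{"tx":0,"ty":0,"tz":-90,"roll":0,"fingers":0},{"tx":0,"ty":0,"tz":-120,"roll":0,"fingers":0},{"tx":0,"ty":0,"tz":-120,"roll":0,"fingers":0},{"tx":0,"ty":0,"tz":-120,"roll":0,"fingers":0}]'
python3 - <<'E'
from pl import *
o=bot.get_obs();p=vision.read_camera("wrist");save(p,"w5")
T=np.array(o["tcp_pos"]);R=rpy(o["tcp_rot"])
measure(p,"cover",T[2]-.024)
go([.5009,.0645,.16],62.3)
E
```

```text
t: 11.75
tcp_pos: [0.494, 0.2724, 0.0406]
tcp_rot: [-180.0, -0.0, 14.4]
contact_force: [-0.9, -1.6, 5.7]
grip_width: 0.173
gripper_force: 30.0
t: 12.62
tcp_pos: [0.4932, 0.2721, 0.1593]
tcp_rot: [180.0, 0.1, 14.4]
contact_force: [0.1, 0.3, -3.0]
grip_width: 0.174
gripper_force: 30.0
cover 0.67 [194. 254.] zmed 0.1344 depth [0.4934 0.2714] [0.1005 0.0601] 14.42 flat [0.4944 0.2716] [0.0989 0.0595] 14.43
t 12.72 tcp [0.4931 0.272  0.1589] [1.7998e+02 1.5000e-01 1.4430e+01] j6 98.4 heading -75.57
tx,ty,tz [-44.2 202.9  -0.9] roll 0.7352 F [-0.4  0.2 -3.8] grip 0.1718169019191877 29.99683052301407
```

```bash
python3 -m inch '[{"tx":-8,"ty":40,"tz":0,"roll":0.15,"fingers":0},{"tx":-16,"ty":80,"tz":0,"roll":0.32,"fingers":0},{"tx":-26,"ty":120,"tz":0,"roll":0.49,"fingers":0},{"tx":-35,"ty":160,"tz":0,"roll":0.64,"fingers":0},{"tx":-42,"ty":195,"tz":15,"roll":0.735,"fingers":0},{"tx":-44.2,"ty":203,"tz":30,"roll":0.735,"fingers":0},{"tx":-44.2,"ty":203,"tz":36,"roll":0.735,"fingers":0},{"tx":-44.2,"ty":203,"tz":36,"roll":0.735,"fingers":0},{"tx":-44.2,"ty":203,"tz":36,"roll":0.735,"fingers":0}]'
python3 - <<'E'
from pl import *
o=bot.get_obs();p=vision.read_camera("wrist");save(p,"w5")
T=np.array(o["tcp_pos"])
measure(p,"cover",T[2]-.024);measure(p,"jig",.02);measure(p,"plate",.066)
p=vision.read_camera("scene");measure(p,"plate",.066);measure(p,"cover",T[2]-.024)
go([.5009,.0645,.115],62.2)
E
```

```text
t: 13.85
tcp_pos: [0.5018, 0.0654, 0.1246]
tcp_rot: [-180.0, -0.0, -27.6]
contact_force: [0.7, 0.3, -3.7]
grip_width: 0.172
gripper_force: 30.0
cover 0.82 [191. 254.] zmed 0.0998 depth [0.5021 0.0641] [0.1003 0.0601] -27.77 flat [0.5029 0.0636] [0.0988 0.0595] -27.63
jig 0.91 [137. 255.] zmed 0.0194 depth [0.5216 0.0524] [0.1122 0.1101] -27.67 flat [0.522  0.0522] [0.1113 0.109 ] -27.73
plate 0.45 [205. 247.] zmed 0.0657 depth [0.5302 0.07  ] [0.0973 0.05  ] -66.37 flat [0.5304 0.0698] [0.096  0.0493] -66.79
t 14.2 tcp [0.5017 0.0649 0.1246] [-1.7999e+02 -1.0000e-02 -2.7670e+01] j6 118.3 heading -117.67
tx,ty,tz [-0.6  0.7  9.6] roll 0.0022 F [ 0.4 -0.  -2.7] grip 0.172724166103104 29.99679297208786
```

```bash
python3 -m inch '[{"tx":-0.6,"ty":0.5,"tz":4,"roll":0.002,"fingers":0},{"tx":-0.6,"ty":0.5,"tz":8,"roll":0.002,"fingers":0},{"tx":-0.6,"ty":0.5,"tz":9.5,"roll":0.002,"fingers":0},{"tx":-0.6,"ty":0.5,"tz":10.5,"roll":0.002,"fingers":0},{"tx":-0.6,"ty":0.5,"tz":11,"roll":0.002,"fingers":0}]'
python3 -c "
from h import *
go([.5009,.0645,.115],62.2)"
```

```text
t: 14.82
tcp_pos: [0.5009, 0.0646, 0.1134]
tcp_rot: [180.0, 0.0, -27.8]
contact_force: [-0.2, -0.3, -2.9]
grip_width: 0.176
gripper_force: 30.0
t 14.82 tcp [0.5009 0.0646 0.1134] [180.    0.  -27.8] j6 118.4 heading -117.8
tx,ty,tz [ 0.   0.1 -1.6] roll -0.0 F [-0.2 -0.3 -2.9] grip 0.1757001923350104 29.9969682097435
```

```bash
python3 -m inch '[{"tx":0,"ty":0,"tz":0.7,"roll":0,"fingers":0},{"tx":0,"ty":0,"tz":1.4,"roll":0,"fingers":0},{"tx":0,"ty":0,"tz":2,"roll":0,"fingers":0},{"tx":0,"ty":0,"tz":2,"roll":0,"fingers":0}]'
python3 -c "
from h import *
print(bot.get_obs()['moment']);go([.5009,.0645,.115],62.2)"
```

```text
t: 15.32
tcp_pos: [0.5009, 0.0646, 0.1114]
tcp_rot: [180.0, 0.0, -27.8]
contact_force: [0.9, -0.6, -3.3]
grip_width: 0.173
gripper_force: 30.0
[0.10105231 0.01940206 0.00530124]
t 15.32 tcp [0.5009 0.0646 0.1114] [180.    0.  -27.8] j6 118.4 heading -117.8
tx,ty,tz [ 0.1  0.1 -3.6] roll -0.0 F [ 0.9 -0.6 -3.3] grip 0.17287408906141943 29.996822476387024
```

No force 3 mm below the tip height, so the bore is on the pin. I'll continue down to the plate.

```bash
python3 -m inch '[{"tx":0,"ty":0,"tz":1.5,"roll":0,"fingers":0},{"tx":0,"ty":0,"tz":3,"roll":0,"fingers":0},{"tx":0,"ty":0,"tz":4,"roll":0,"fingers":0},{"tx":0,"ty":0,"tz":4.5,"roll":0,"fingers":0},{"tx":0,"ty":0,"tz":4.5,"roll":0,"fingers":0}]'
python3 -c "
from h import *
print(bot.get_obs()['moment']);go([.5009,.0645,.1068],62.2)"
```

```text
t: 15.95
tcp_pos: [0.5009, 0.0646, 0.1069]
tcp_rot: [180.0, 0.0, -27.8]
contact_force: [0.0, -0.5, -2.4]
grip_width: 0.173
gripper_force: 30.0
[ 0.09186995  0.04863616 -0.03898904]
t 15.95 tcp [0.5009 0.0646 0.1069] [180.    0.  -27.8] j6 118.4 heading -117.8
tx,ty,tz [0.1 0.1 0.1] roll 0.0001 F [ 0.  -0.5 -2.4] grip 0.17280982294768185 29.996826946735382
```

```bash
python3 -m inch '[{"tx":0,"ty":0,"tz":1,"roll":0,"fingers":0},{"tx":0,"ty":0,"tz":2,"roll":0,"fingers":0},{"tx":0,"ty":0,"tz":3,"roll":0,"fingers":0},{"tx":0,"ty":0,"tz":3,"roll":0,"fingers":0}]'
python3 -m inch '[{"tx":0,"ty":0,"tz":1,"roll":0,"fingers":0},{"tx":0,"ty":0,"tz":2,"roll":0,"fingers":0},{"tx":0,"ty":0,"tz":2.5,"roll":0,"fingers":0},{"tx":0,"ty":0,"tz":2.5,"roll":0,"fingers":0}]'
```

```text
t: 16.45
tcp_pos: [0.501, 0.0646, 0.1042]
tcp_rot: [-180.0, -0.0, -27.8]
contact_force: [-2.5, 0.1, 7.1]
grip_width: 0.176
gripper_force: 30.0
t: 16.95
tcp_pos: [0.501, 0.0646, 0.1018]
tcp_rot: [-180.0, -0.0, -27.8]
contact_force: [-3.0, -0.4, 9.3]
grip_width: 0.171
gripper_force: 30.0
```

```bash
python3 -m inch '[{"tx":0,"ty":0,"tz":0.5,"roll":0,"fingers":0},{"tx":0,"ty":0,"tz":1,"roll":0,"fingers":0},{"tx":0,"ty":0,"tz":1,"roll":0,"fingers":0}]'
python3 -m inch '[{"tx":0,"ty":0,"tz":0.5,"roll":0,"fingers":0},{"tx":0,"ty":0,"tz":1,"roll":0,"fingers":0},{"tx":0,"ty":0,"tz":1,"roll":0,"fingers":0}]'
```

```text
t: 17.32
tcp_pos: [0.501, 0.0646, 0.1009]
tcp_rot: [-180.0, -0.0, -27.8]
contact_force: [-2.7, -1.0, 9.7]
grip_width: 0.171
gripper_force: 30.0
t: 17.7
tcp_pos: [0.501, 0.0646, 0.1005]
tcp_rot: [-180.0, -0.0, -27.8]
contact_force: [-6.4, -0.3, 26.3]
grip_width: 0.172
gripper_force: 30.0
```

```bash
python3 - <<'E'
from pl import *
p=vision.read_camera("wrist")
measure(p,"cover",.076);measure(p,"jig",.02)
s=vision.read_camera("side");q=vision.read_camera("scene")
def crop(p): 
    u,v=proj(p,np.array([.5,.065,.07]));u,v=int(u),int(v);return cv2.resize(p["color"][max(v-50,0):v+50,u-65:u+65,::-1],(390,300),interpolation=cv2.INTER_CUBIC)
cv2.imwrite("pics/f.png",cv2.vconcat([cv2.hconcat([crop(s),crop(q)]),cv2.resize(p["color"][:290,:,::-1],(780,290))]))
go([.501,.0646,.1],62.2)
E
```

```text
cover 0.65 [192. 253.] zmed 0.0757 depth [0.5013 0.0632] [0.1001 0.0601] -27.6 flat [0.502  0.0629] [0.099  0.0597] -27.77
jig 0.97 [141. 253.] zmed 0.0194 depth [0.526  0.0502] [0.1102 0.1024] 62.08 flat [0.5262 0.05  ] [0.1087 0.1016] 62.13
t 17.95 tcp [0.501  0.0646 0.1005] [-1.7997e+02 -5.0000e-02 -2.7800e+01] j6 118.4 heading -117.8
tx,ty,tz [-0.   0.   0.5] roll 0.0001 F [-6.6 -0.3 25.4] grip 0.1744993421736453 30.00366121530533
```

View pics/f.png

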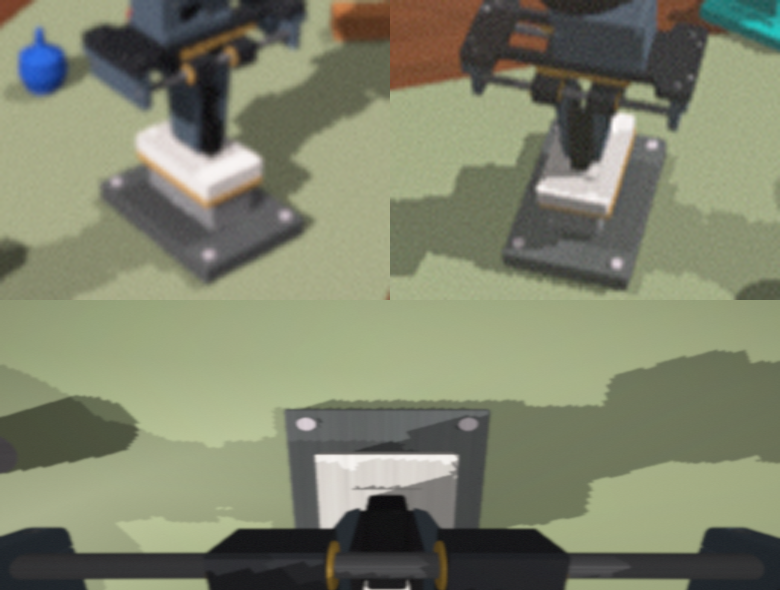

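The cover lies flush and square on the plate, with the brass edge visible all along it. Its top is at 76 mm, the height expected with the bed at its stop, and the push is about 25 N.

```bash
python3 -c "
from workcell import bot
print(bot.close_job())"
```

```text
the job is handed in; nothing more can be done
None
```

The plate lies square on the jig with its hole over the pin, and the cover is on it, held down with the bed at its stop at about 25 N; I handed the job in at about 18 s and the verdict was not shown.

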